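Set up and hold an 80 mm calibration point on a spring-return linear gauge

ROBOT

A 6-joint arm with a two-finger parallel gripper is mounted at the origin on the work surface. World frame = base frame: x ahead of the robot, y to its left, z up, the work surface at z = 0. Lengths are in m, angles in rad, forces in N, time in s.
With the tool pointing down it reaches from about 0.3 to 0.775 m from the base axis. Payload 14.6 kg.
Tool frame: the origin (TCP) lies midway between the tips of the shut fingers; the grasp point (between the pads) lies 19 mm behind it (ctrl.pinch_z is the distance from the TCP to the grasp point, in m); z points along the fingers, y is the line along which they close (so a half turn about z gives the same grasp; the last joint's range is limited). The gripper opens to 94 mm and grips with 3 to 60 N. Pads are 16 mm wide; open, the fingers measure 119 mm over their backs; the gripper's body (75 mm by 177 mm) begins 78 mm behind the grasp point.
Start: joints at [1.096, 0.3, 1.521, -0, 1.321, -0.067], TCP at [0.218, 0.505, 0.205] pointing down, gripper open.
Joint ranges: [-3.03, 3.03], [-0.79, 2.21], [0.23, 2.52], [-1.04, 4.18], [0, 3.07], [-2.55, 2.55]. Speed limits (rad/s): [2.22, 2.22, 2.57, 3.14, 3.14, 3.14].

INTERFACE

Orientations are given as [roll, pitch, yaw] about the fixed x, y, z axes, in that order (R = Rz(yaw) Ry(pitch) Rx(roll)).
In Python, from station import ctrl gives the robot as it stands.
- The arm moves only by the tool jog_arm, never from a script. Its argument "motion" is a list of rows, each a list of 7 numbers: the shift along the tool's x, y, z in m, then the turn, a rotation vector about the tool's x, y, z in rad, then the opening, from -1 (shut) to 1 (fully open). In form: [[tx, ty, tz, rx, ry, rz, gripper], ...]. A call has 1 to 5 rows; each row shifts and turns the commanded pose from where the row before left it, along the tool's axes as they then stand; what a row does not reach is not made up. A row lasts 1/10 s, in which the tool goes at most 50 mm and 8.59 degrees, less where a joint would pass 70% of its speed; a pose out of reach is approached as far as the arm can. A call is refused whole if a number of a shift passes 0.05 or a number of a turn 0.15, either way. A call with a gripper value outside its range is refused whole. The fingers move at their own pace and stop on an object; "squeeze" is the grip in N (left out, the last holds). Time passes only in rows, so rows that do not move let the fingers close. It gives the time, the measured TCP pose, the force, the opening and the grip force at its end, in the units of the state.
- ctrl.get_obs(): the state, without advancing time (a new reading comes with each control period).
- ctrl.camera(name): name is "side" or "top" or "wrist"; returns the picture (400x640x3 uint8, red, green, blue); there is no depth.
- ctrl.camera_model(name): a dict with "intrinsics" (3x3 intrinsics, pixels), "rvec" (rotation vector, rad) and "tvec" (3), from world to camera coordinates, as OpenCV has them. Camera axes: x right, y down, z forward; pixel columns grow to the right and rows downward; lengths in m; the calibration is good to about 2 mm. A picture is of the moment at which its call begins: read the wrist's pose just before it. camera_model takes no time and is no camera call; for the wrist camera it gives the pose at the moment of the call.
- ctrl.hand_in(): hands the job in; it is judged then, once.
The state is a dict: "time_s": time; "qpos": joint angles; "joint_vel": joint speeds; "tau": joint torques, N m; "ee_pos": TCP position; "eef_rot": TCP orientation; "force": force on the tool from outside, world axes, zero at the start; "moment": the same for the moment, N m; "grip_width": finger opening in m; "grip_force": force on a finger pad.
Only numpy, scipy, OpenCV 4.12 (cv2) and the standard library are available. Lean on these libraries where they do the work, as an engineer would, in place of code of your own. Each camera call takes 0.05 s, during which the arm holds its last target. There are 200 camera calls.

TASK

Set up the linear gauge for its temperature-corrected 80 mm calibration reading: take the thermometer out of the black tool block and push its stem down into the narrow thermowell on the gauge's plate until its grip sits on the rim, letting go only once it is home, not dropping it in. Then pinch in the two lock buttons on the head of the gauge arm, one from each side, draw the arm out until its pointer stands at the 80 mm mark of the scale, and hold it there against its return spring: finish while still holding it, buttons pinched in. Leave the other two tools, the petri dish and the shaft collar alone.

Things in the scene. Friction and masses are not known exactly. Their poses are not given: they have to be found in the camera images.
- rig: linear gauge, fixed: aluminium plate 110 x 340 x 10 mm (x -55..55, y -165..175) with a 26 mm steel tube along y, axis 50 mm above the bench, two clamp blocks (69 mm tall), a latch socket (48 mm wide, 68 mm tall), thermowell and scale. Origin on the bench below the tube's axis; z up, y is the way the arm draws out
- well_mouth (a point): centre of the thermowell's mouth, 70 mm above the bench: upright steel tube on the plate at x = -34, y = -128 mm of the rig, bore 9 mm, 56 mm deep, its mouth flared like a funnel to about 17 mm inside and 25 mm outside
- thermo_grip (a point): centre of the thermometer's grip: grey ribbed cylinder 22 mm thick, 44 mm tall, flat white round face on top; below it a steel stem 6 mm thick, 52 mm long; 40 to 85 g. Starts upright in one hole of the tool block, grip resting on its top; home in the well, the grip rests on the rim and this point is 22 mm above well_mouth. z points up
- thermo_tip (a point): lower end of the thermometer's stem, 74 mm below thermo_grip
- thermometer: the thermometer; origin at the underside of its grip, where the stem begins, 22 mm below thermo_grip
- tool_block: black block 50 x 190 x 62 mm, fixed, three 10 mm holes in a row along its y at -65, 0 and 65 mm; origin under its centre. Which tool stands in which hole varies; fingers that close along the block's x stay clear of the neighbours
- head_grip (a point): centre of the arm's head, between its two lock buttons, 50 mm above the bench; moves with the arm. Buttons: ribbed dark pads 44 mm long (rig's y), 26 mm tall, facing the rig's +x and -x, 38 mm over both when out, 26 mm when in; between them a body 22 mm wide (top 67 mm above the bench); 24 mm to either side along y begin a 34 mm flange and a 34 mm round end cap
- gauge_arm (a joint): how far the arm is drawn out, m: 0 parked, 0.080 at the 80 mm mark, stop at 0.110. Parked, the lock's two hooked prongs hold it in the socket. An internal spring always pulls it back, 3 N at 0, 5.4 N at 80 mm: it does not stay out by itself
- pointer (a point): tip of the arm's pointer, over the scale, 15 mm above the bench; over the 0 mark when parked
- mark_80 (a point): the 80 mm mark, 12 mm above the bench. The white scale lies on the plate on the +x side of the arm: a black mark every 10 mm from 0 to 100, longer at 0, 50 and 100; 80 is the third beyond the 50
- latch_far (a joint): travel of the lock button on the rig's +x side, m: 0 out, 0.006 fully in; its prong is clear of the socket beyond 0.0035. 3 N starts it, 6 N presses it fully; it springs out when let go
- latch_near (a joint): the same for the button on the rig's -x side. Both must be in at once to free the arm: grip the head across the buttons with 20 to 30 N
- hex_driver: bystander: hex driver, bulging black handle 26 mm thick, standing 74 mm above the tool block
- scriber: bystander: slim steel scriber 8 mm thick with a clip, standing 64 mm above the tool block
- petri_dish: bystander: clear open dish, 90 mm across, 15 mm tall, beyond the rig on its well side
- shaft_collar: bystander: aluminium ring 50 mm across, 12 mm tall, beyond the rig on its head side

How it is judged:
By the outcome, as a careful person would: the job done as asked, in the order asked, and still so for the second after the job is handed in, while the arm keeps its last pose, push and grip.
It also fails if it takes over 64 s, if anything falls off the work surface, if the arm or the gripper's body presses on something with over 40 N, if the wrist force passes 120 N, or if a joint passes its speed limit or range.

## Working session

There is one attempt and no reset: what is moved stays moved. The work goes in short steps, Python scripts to look and compute and a tool call to move; the robot and the scene stay as the last step left them, time stands still between calls to the robot, and variables do not carry over. Pictures are saved under pics/ and viewed, at most 13 in all, crops included, and the job is handed in when it is done.

Besides the shell and the picture viewer there is one more tool, called after ">>>" as name(argument=value, ...), one argument or row to a line, values as JSON. jog_arm: Moves the arm, as the interface text tells. Its arguments: {"type":"object","properties":{"motion":{"type":"array"},"squeeze":{"type":"number"}},"required":["motion"]}

```bash
mkdir -p pics
cat > h.py <<'E'
import numpy as np, cv2
from station import ctrl
from scipy.spatial.transform import Rotation as R
def snap(n,f):
    m=ctrl.camera_model(n); im=ctrl.camera(n); cv2.imwrite(f'pics/{f}.png',im[:,:,::-1]); np.save(f'pics/{f}.npy',np.r_[np.ravel(m['intrinsics']),np.ravel(m['rvec']),np.ravel(m['tvec'])]); return im
def load(f):
    a=np.load(f'pics/{f}.npy'); return a[:9].reshape(3,3),a[9:12],a[12:15]
def ray(f,uv):
    K,r,t=load(f); M=R.from_rotvec(r).as_matrix(); d=M.T@np.linalg.inv(K)@np.array([uv[0],uv[1],1.]); return -M.T@t,d
def onplane(f,uv,z):
    o,d=ray(f,uv); return o+d*(z-o[2])/d[2]
def proj(f,P):
    K,r,t=load(f); return cv2.projectPoints(np.float64(P).reshape(-1,3),r,t,K,None)[0].reshape(-1,2)
def tri(*fu):
    A=0;b=0
    for f,uv in fu:
        o,d=ray(f,uv); d=d/np.linalg.norm(d); P=np.eye(3)-np.outer(d,d); A=A+P; b=b+P@o
    return np.linalg.solve(A,b)
def st():
    o=ctrl.get_obs(); print({k:np.round(o[k],4).tolist() for k in ('time_s','qpos','ee_pos','eef_rot','force','grip_width','grip_force')})
E
python3 - <<'E'
from h import *
st()
for n in('top','side'):
    snap(n,n+'0'); K,r,t=load(n+'0'); print(n,-R.from_rotvec(r).as_matrix().T@t, K[0,0])
E
```

```text
{'time_s': 0.0, 'qpos': [1.0964, 0.3004, 1.5216, -0.0, 1.3207, -0.0666], 'ee_pos': [0.218, 0.5047, 0.2049], 'eef_rot': [-3.1405, -0.0001, 2.7338], 'force': [-0.671, 0.1383, -0.4162], 'grip_width': 0.094, 'grip_force': 0.0}
top [0.53308719 0.05633989 1.01403642] 382.68697880439595
side [0.51584505 0.70613532 0.62549083] 394.23943822812066
```

View pics/top0.png

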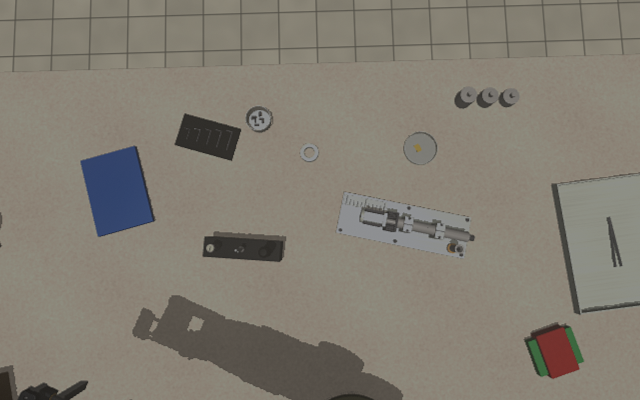

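View pics/side0.png

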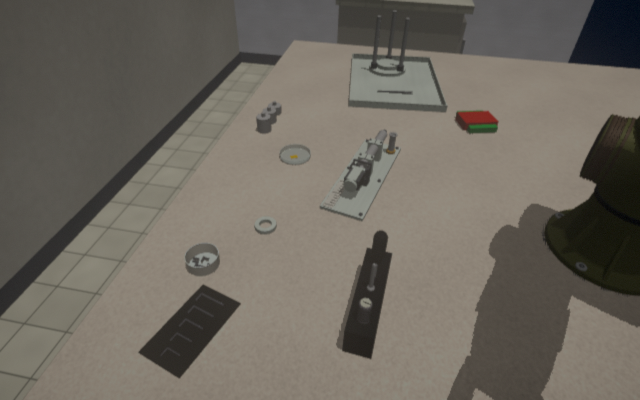

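The top view shows the thermometer's white cap at about (210,247), and at (366,303) in the side view. The rig plate spans roughly (337..475, 192..258) with the scale at its left end and the well at about (455,247). The tool block lies around (244,248).

Run:
```python
from h import *
im=cv2.imread('pics/top0.png'); hsv=cv2.cvtColor(im,cv2.COLOR_BGR2HSV)
print(im[200,350],im[247,210],im[300,300], im[248,250])
b=im[:,:,0].astype(int)-im[:,:,2]
m=((b>-2)&(im.max(2)>110)).astype(np.uint8); m[:,:320]=0;m[:,490:]=0;m[:180]=0;m[270:]=0
m=cv2.morphologyEx(m,cv2.MORPH_CLOSE,np.ones((15,15)))
c=max(cv2.findContours(m,0,1)[0],key=cv2.contourArea); 
r=cv2.minAreaRect(c); print(r); P=[onplane('top0',q,.01) for q in cv2.boxPoints(r)]; print(np.round(P,4)); print([np.linalg.norm(P[i]-P[i-1]) for i in range(4)])
m=(im.max(2)<60).astype(np.uint8); m[:,:190]=0;m[:,295:]=0;m[:225]=0;m[270:]=0
m=cv2.morphologyEx(m,cv2.MORPH_CLOSE,np.ones((9,9)))
c=max(cv2.findContours(m,0,1)[0],key=cv2.contourArea); r=cv2.minAreaRect(c); print(r); P=[onplane('top0',q,.062) for q in cv2.boxPoints(r)]; print(np.round(P,4))
print(onplane('top0',(210,247),.106),onplane('side0',(366,303),.106),tri(('top0',(210,247)),('side0',(366,303))))
```

```text
[118 121 120] [101 112 113] [119 132 139] [49 53 55]
((403.47320556640625, 224.63088989257812), (129.9680938720703, 41.170291900634766), 11.560131072998047)
[[ 0.5343  0.0236  0.01  ]
 [ 0.6397 -0.0014  0.01  ]
 [ 0.5618 -0.3325  0.01  ]
 [ 0.4579 -0.3048  0.01  ]]
[np.float64(0.3371428003896563), np.float64(0.10829761157805519), np.float64(0.34014671662199175), np.float64(0.10760139296078339)]
((242.68202209472656, 248.33058166503906), (78.40886688232422, 20.157745361328125), 3.900493860244751)
[[0.4843 0.3547 0.062 ]
 [0.5337 0.3513 0.062 ]
 [0.5152 0.1576 0.062 ]
 [0.466  0.1619 0.062 ]]
[0.50651632 0.32412228 0.106     ] [0.50338508 0.32540344 0.106     ] [0.50491649 0.32450468 0.10471944]
```

```bash
cat >> h.py <<'E'
def plan(xyz,yaw,n=None):
    o=ctrl.get_obs(); p=np.array(o['ee_pos']); y0=o['eef_rot'][2]; rz=-((yaw-y0+np.pi)%(2*np.pi)-np.pi); d=np.array(xyz)-p
    n=n or int(np.ceil(max(np.abs(d).max()/.045,np.linalg.norm(d)/.049,abs(rz)/.145))); print('rows',n,'world d',d.round(4),'rz',round(rz,4))
    y=y0
    for i in range(n):
        c,s=np.cos(y),np.sin(y); w=d/n
        print(np.round([c*w[0]+s*w[1], s*w[0]-c*w[1], -w[2], 0,0,rz/n],4).tolist()); y-=rz/n
E
python3 - <<'E'
from h import *
plan((.505,.3245,.22),1.4766,10)
E
```

```text
rows 10 world d [ 0.287  -0.1802  0.0151] rz 1.2572
[-0.0335, -0.0052, -0.0015, 0.0, 0.0, 0.1257]
[-0.0339, -0.0009, -0.0015, 0.0, 0.0, 0.1257]
[-0.0337, 0.0033, -0.0015, 0.0, 0.0, 0.1257]
[-0.033, 0.0075, -0.0015, 0.0, 0.0, 0.1257]
[-0.0318, 0.0116, -0.0015, 0.0, 0.0, 0.1257]
[-0.0301, 0.0155, -0.0015, 0.0, 0.0, 0.1257]
[-0.0279, 0.0192, -0.0015, 0.0, 0.0, 0.1257]
[-0.0253, 0.0225, -0.0015, 0.0, 0.0, 0.1257]
[-0.0223, 0.0255, -0.0015, 0.0, 0.0, 0.1257]
[-0.0189, 0.0281, -0.0015, 0.0, 0.0, 0.1257]
```

>>> jog_arm(
  motion=[
    [-0.0335,-0.005,-0.0015,0,0,0.126,1],
    [-0.034,-0.001,-0.0015,0,0,0.126,1],
    [-0.0335,0.0035,-0.0015,0,0,0.126,1],
    [-0.033,0.0075,-0.0015,0,0,0.126,1],
    [-0.032,0.0115,-0.0015,0,0,0.126,1],
  ],
)

```text
time_s: 0.6
ee_pos: [0.3625, 0.4138, 0.2128]
eef_rot: [-3.141, 0.0, 2.099]
force: [-0.2, -0.5, 0.1]
grip_width: 0.0939
grip_force: 0.0
```

>>> jog_arm(
  motion=[
    [-0.03,0.0155,-0.0015,0,0,0.126,1],
    [-0.028,0.019,-0.0015,0,0,0.126,1],
    [-0.0255,0.0225,-0.0015,0,0,0.126,1],
    [-0.022,0.0255,-0.0015,0,0,0.126,1],
    [-0.019,0.028,-0.0015,0,0,0.126,1],
  ],
)

```text
time_s: 1.1
ee_pos: [0.5055, 0.3234, 0.2201]
eef_rot: [-3.141, 0.0, 1.469]
force: [0.5, 0.8, 0.3]
grip_width: 0.0941
grip_force: 0.0
```

Run:
```python
from h import *
st(); snap('wrist','w1'); K,r,t=load('w1'); M=R.from_rotvec(r).as_matrix(); print(-M.T@t,M.round(2))
print(proj('w1',[(.505,.3245,.106),(.48,.258,.062)]))
```

```text
{'time_s': 1.1, 'qpos': [0.5081, 0.4029, 1.3486, -0.0, 1.3908, 0.6104], 'ee_pos': [0.5055, 0.3234, 0.2201], 'eef_rot': [-3.141, 0.0004, 1.4686], 'force': [0.5444, 0.8218, 0.3397], 'grip_width': 0.0941, 'grip_force': 0.0}
[0.51415721 0.4000684  0.39979416] [[ 0.99 -0.1  -0.  ]
 [-0.1  -0.96  0.27]
 [-0.03 -0.27 -0.96]]
[[318.92808136 197.43594551]
 [304.87536562 241.31551678]]
```

View pics/w1.png

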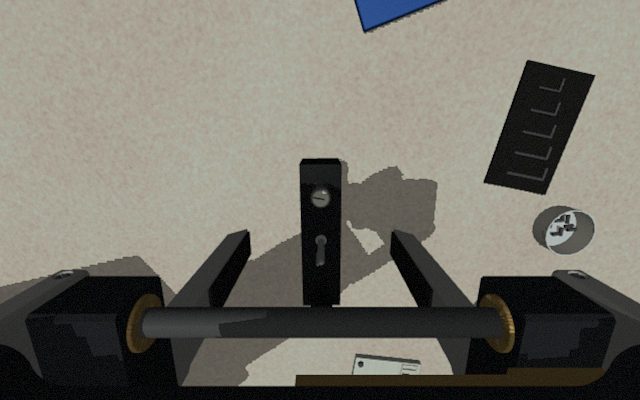

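The wrist view shows the thermometer's face at about (320,198), right between the open fingers. The block's edges run nearly vertical in the picture.

Run:
```python
from h import *
g=cv2.imread('pics/w1.png',0)
w=g[183:213,303:339]; m=(w>75).astype(np.uint8); n,l,s,c=cv2.connectedComponentsWithStats(m); 
for i in range(1,n):
    if s[i,4]>40: u=c[i]+[303,183]; print(s[i],u,onplane('w1',u,.106))
# block edges at rows
for v in (175,215,265,290):
    x=np.where(g[v,280:360]<60)[0]+280; print(v,x.min(),x.max(), onplane('w1',(x.min(),v),.062),onplane('w1',(x.max(),v),.062))
```

```text
[ 10   7  16  17 183] [320.69945355 198.07103825] [0.50678606 0.32362037 0.106     ]
175 300 340 [0.48414891 0.34282649 0.062     ] [0.53134358 0.3379545  0.062     ]
215 301 340 [0.47933141 0.29321536 0.062     ] [0.52713585 0.28828379 0.062     ]
265 302 339 [0.47243362 0.22553155 0.062     ] [0.52010419 0.22061837 0.062     ]
290 303 339 [0.46937462 0.18895998 0.062     ] [0.5169729  0.18405671 0.062     ]
```

Run:
```python
from h import *
plan((.5063,.3238,.070),1.4764)
```

```text
rows 4 world d [-0.0025  0.0031 -0.1501] rz -0.0188
[0.0007, -0.0007, 0.0375, 0.0, 0.0, -0.0047]
[0.0007, -0.0007, 0.0375, 0.0, 0.0, -0.0047]
[0.0007, -0.0007, 0.0375, 0.0, 0.0, -0.0047]
[0.0007, -0.0007, 0.0375, 0.0, 0.0, -0.0047]
```

>>> jog_arm(
  motion=[
    [0.001,-0.001,0.037,0,0,-0.005,1],
    [0.001,-0.001,0.037,0,0,-0.005,1],
    [0.001,0,0.037,0,0,-0.005,1],
    [0,0,0.03,0,0,-0.004,1],
    [0,0,0.009,0,0,0,1],
  ],
)

```text
time_s: 1.65
ee_pos: [0.5013, 0.3268, 0.067]
eef_rot: [-3.137, 0.003, 1.493]
force: [0.1, -0.0, 0.6]
grip_width: 0.0944
grip_force: 0.0
```

>>> jog_arm(
  motion=[
    [0,0,0,0,0,0,1],
    [0,0,0,0,0,0,1],
  ],
)

```text
time_s: 1.85
ee_pos: [0.5035, 0.3279, 0.072]
eef_rot: [3.14, -0.001, 1.493]
force: [-0.1, 0.6, 0.7]
grip_width: 0.0939
grip_force: 0.0
```

Run:
```python
from h import *
st(); plan((.5063,.3238,.070),1.4764,1)
```

```text
{'time_s': 1.85, 'qpos': [0.5164, 0.5455, 1.5009, -0.0, 1.0934, 0.5944], 'ee_pos': [0.5035, 0.3279, 0.072], 'eef_rot': [3.14, -0.001, 1.4928], 'force': [-0.064, 0.6496, 0.6669], 'grip_width': 0.0939, 'grip_force': 0.0}
rows 1 world d [ 0.0028 -0.0041 -0.002 ] rz 0.0164
[-0.0039, 0.0032, 0.002, 0.0, 0.0, 0.0164]
```

>>> jog_arm(
  motion=[
    [-0.004,0.003,0.002,0,0,0.016,1],
    [0,0,0,0,0,0,1],
    [0,0,0,0,0,0,1],
  ],
)

```text
time_s: 2.15
ee_pos: [0.5058, 0.3233, 0.0691]
eef_rot: [3.141, -0.001, 1.476]
force: [0.4, 0.6, -0.5]
grip_width: 0.0941
grip_force: 0.0
```

Run:
```python
from h import *
plan((.5063,.3238,.070),1.4764,1); im=snap('wrist','w2'); im=cv2.imread('pics/w2.png'); st()
cv2.imwrite('pics/w2c.png',cv2.resize(im[100:300,200:440],None,fx=3,fy=3))
```

```text
rows 1 world d [0.0005 0.0005 0.0009] rz -0.0001
[0.0006, 0.0004, -0.0009, 0.0, 0.0, -0.0001]
{'time_s': 2.2, 'qpos': [0.5079, 0.5487, 1.5036, 0.0, 1.0885, 0.602], 'ee_pos': [0.5057, 0.3234, 0.069], 'eef_rot': [3.141, -0.0004, 1.4766], 'force': [-0.8084, 0.4373, 0.4344], 'grip_width': 0.0941, 'grip_force': 0.0}
```

View pics/w2c.png

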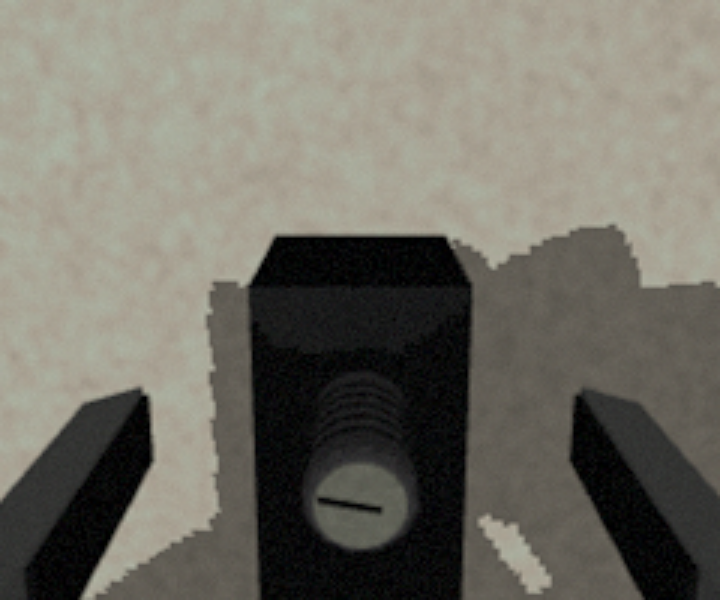

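The crop shows the thermometer centred between the fingertips, with the face at (360,506) in the crop, which is full-image (320,269).

Run:
```python
from h import *
print(onplane('w2',(320.3,268.7),.106), proj('w2',[(.5057,.3234,.106)]))
```

```text
[0.50653176 0.322873   0.106     ] [[318.7009022  267.96805162]]
```

>>> jog_arm(
  motion=[
    [0,0.001,0,0,0,0,-1],
    [0,0,0,0,0,0,-1],
    [0,0,0,0,0,0,-1],
    [0,0,0,0,0,0,-1],
    [0,0,0,0,0,0,-1],
  ],
  squeeze=30,
)

```text
time_s: 2.7
ee_pos: [0.5064, 0.3233, 0.0684]
eef_rot: [-3.142, 0.0, 1.477]
force: [-0.0, -0.5, 0.2]
grip_width: 0.0574
grip_force: 0.0
```

>>> jog_arm(
  motion=[
    [0,0,0,0,0,0,-1],
    [0,0,0,0,0,0,-1],
    [0,0,0,0,0,0,-1],
  ],
)

```text
time_s: 3.0
ee_pos: [0.5065, 0.3232, 0.0684]
eef_rot: [-3.142, 0.0, 1.477]
force: [-0.1, -0.5, -0.2]
grip_width: 0.0334
grip_force: 0.0
```

>>> jog_arm(
  motion=[
    [0,0,0,0,0,0,-1],
    [0,0,0,0,0,0,-1],
    [0,0,0,0,0,0,-1],
    [0,0,0,0,0,0,-1],
  ],
)

```text
time_s: 3.4
ee_pos: [0.5065, 0.3233, 0.0684]
eef_rot: [-3.142, 0.0, 1.477]
force: [0.3, -0.7, -0.1]
grip_width: 0.0212
grip_force: 30.0
```

>>> jog_arm(
  motion=[
    [0,0,-0.02,0,0,0,-1],
    [0,0,-0.03,0,0,0,-1],
    [0,0,-0.04,0,0,0,-1],
    [0,0,-0.04,0,0,0,-1],
    [0,0,-0.02,0,0,0,-1],
  ],
)

```text
time_s: 3.9
ee_pos: [0.5071, 0.3236, 0.2222]
eef_rot: [3.138, -0.002, 1.477]
force: [0.0, -0.3, -1.1]
grip_width: 0.0212
grip_force: 30.0
```

Run:
```python
from h import *
im=cv2.imread('pics/top0.png'); cv2.imwrite('pics/tc.png',cv2.resize(im[180:270,330:485],None,fx=5,fy=5,interpolation=cv2.INTER_CUBIC))
yaw=np.deg2rad(-13.1); C=np.mean([[.5343,.0236],[.6397,-.0014],[.5618,-.3325],[.4579,-.3048]],0)
Rz=np.array([[np.cos(yaw),-np.sin(yaw)],[np.sin(yaw),np.cos(yaw)]]); O=C-Rz@[0,.005]; W=O+Rz@[-.034,-.128]; print(O,W,proj('top0',[*W,.07]),proj('side0',[*W,.07]))
plan((W[0]-.0,W[1]+.0,.218),1.3422)
```

```text
[ 0.54729174 -0.15864488] [ 0.48516519 -0.27560766] [[459.35466055 248.50151728]] [[392.26682391 133.17786535]]
rows 14 world d [-0.0219 -0.5992 -0.0042] rz 0.1346
[-0.0428, 0.0025, 0.0003, 0.0, 0.0, 0.0096]
[-0.0427, 0.0029, 0.0003, 0.0, 0.0, 0.0096]
[-0.0427, 0.0033, 0.0003, 0.0, 0.0, 0.0096]
[-0.0427, 0.0037, 0.0003, 0.0, 0.0, 0.0096]
[-0.0426, 0.0041, 0.0003, 0.0, 0.0, 0.0096]
[-0.0426, 0.0045, 0.0003, 0.0, 0.0, 0.0096]
[-0.0425, 0.0049, 0.0003, 0.0, 0.0, 0.0096]
[-0.0425, 0.0053, 0.0003, 0.0, 0.0, 0.0096]
[-0.0424, 0.0057, 0.0003, 0.0, 0.0, 0.0096]
[-0.0424, 0.0061, 0.0003, 0.0, 0.0, 0.0096]
[-0.0423, 0.0066, 0.0003, 0.0, 0.0, 0.0096]
[-0.0423, 0.007, 0.0003, 0.0, 0.0, 0.0096]
[-0.0422, 0.0074, 0.0003, 0.0, 0.0, 0.0096]
[-0.0421, 0.0078, 0.0003, 0.0, 0.0, 0.0096]
```

View pics/tc.png

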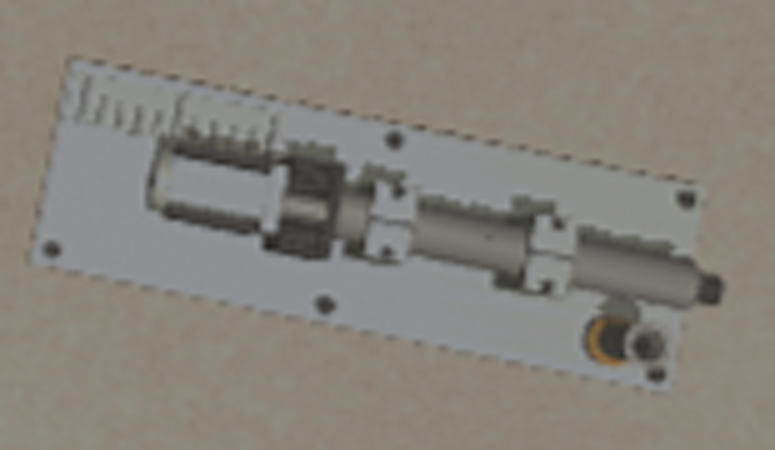

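The crop shows the rig clearly: well mouth at crop (647,343), which is full-image (459.4,248.6), within 0.2 px of what the plate fit predicts. The thermometer is gripped (21.2 mm opening, 30 N).

>>> jog_arm(
  motion=[
    [-0.02,0.0015,0,0,0,0.0096,-1],
    [-0.04,0.003,0,0,0,0.0096,-1],
    [-0.043,0.0035,0,0,0,0.0096,-1],
    [-0.043,0.0035,0,0,0,0.0096,-1],
    [-0.043,0.004,0,0,0,0.0096,-1],
  ],
)

```text
time_s: 4.4
ee_pos: [0.4996, 0.1322, 0.2184]
eef_rot: [3.142, 0.0, 1.429]
force: [1.6, -0.1, -0.2]
grip_width: 0.0214
grip_force: 30.0
```

>>> jog_arm(
  motion=[
    [-0.043,0.0045,0,0,0,0.0096,-1],
    [-0.043,0.005,0,0,0,0.0096,-1],
    [-0.043,0.0055,0,0,0,0.0096,-1],
    [-0.043,0.0055,0,0,0,0.0096,-1],
    [-0.043,0.006,0,0,0,0.0096,-1],
  ],
)

```text
time_s: 4.9
ee_pos: [0.4913, -0.0845, 0.2186]
eef_rot: [3.141, 0.0, 1.38]
force: [0.6, -0.2, -0.6]
grip_width: 0.021
grip_force: 30.0
```

>>> jog_arm(
  motion=[
    [-0.043,0.0065,0,0,0,0.0096,-1],
    [-0.043,0.007,0,0,0,0.0096,-1],
    [-0.043,0.007,0,0,0,0.0096,-1],
    [-0.04,0.007,0,0,0,0.0096,-1],
    [-0.02,0.0035,0,0,0,0,-1],
  ],
)

```text
time_s: 5.4
ee_pos: [0.4826, -0.2769, 0.2182]
eef_rot: [-3.141, 0.0, 1.34]
force: [0.3, 0.1, 0.1]
grip_width: 0.0215
grip_force: 30.0
```

>>> jog_arm(
  motion=[
    [0,0,0,0,0,0,-1],
    [0,0,0,0,0,0,-1],
    [0,0,0,0,0,0,-1],
  ],
)

```text
time_s: 5.7
ee_pos: [0.4834, -0.2731, 0.2185]
eef_rot: [3.142, -0.0, 1.343]
force: [-0.6, 0.9, -0.6]
grip_width: 0.0214
grip_force: 30.0
```

Run:
```python
from h import *
st(); plan((.4852,-.2756,.15),1.3422,3)
```

```text
{'time_s': 5.7, 'qpos': [-0.5803, 0.3018, 1.4878, 0.0001, 1.352, -0.3529], 'ee_pos': [0.4834, -0.2731, 0.2185], 'eef_rot': [3.1416, -0.0001, 1.3434], 'force': [-0.5751, 0.8542, -0.5765], 'grip_width': 0.0214, 'grip_force': 30.0}
rows 3 world d [ 0.0018 -0.0025 -0.0685] rz 0.0012
[-0.0007, 0.0008, 0.0228, 0.0, 0.0, 0.0004]
[-0.0007, 0.0008, 0.0228, 0.0, 0.0, 0.0004]
[-0.0007, 0.0008, 0.0228, 0.0, 0.0, 0.0004]
```

>>> jog_arm(
  motion=[
    [-0.001,0.001,0.025,0,0,0,-1],
    [-0.001,0.001,0.025,0,0,0,-1],
    [0,0,0.015,0,0,0,-1],
    [0,0,0,0,0,0,-1],
    [0,0,0,0,0,0,-1],
  ],
)

```text
time_s: 6.2
ee_pos: [0.4851, -0.2759, 0.1542]
eef_rot: [3.141, 0.0, 1.343]
force: [0.2, -0.4, -1.1]
grip_width: 0.0215
grip_force: 30.0
```

Run:
```python
from h import *
st(); snap('wrist','w3'); im=cv2.imread('pics/w3.png'); snap('side','s3')
p=np.array(ctrl.get_obs()['ee_pos']); print(proj('w3',[(.4852,-.2756,.07),p+[0,0,-.0584],p+[0,0,-.0064]]),proj('s3',[(.4852,-.2756,.07),p+[0,0,-.0584]]))
a=cv2.resize(im[170:370,240:400],None,fx=3,fy=3); b=cv2.resize(cv2.imread('pics/s3.png')[80:180,350:430],None,fx=5,fy=5)
c=np.zeros((600,800+80,3),np.uint8); c[:600,:480]=a; c[:500,480:880]=b; cv2.imwrite('pics/v3.png',c[:,:800])
```

```text
{'time_s': 6.2, 'qpos': [-0.5828, 0.3636, 1.5595, 0.0001, 1.218, -0.3554], 'ee_pos': [0.4851, -0.2759, 0.1542], 'eef_rot': [3.1411, 0.0001, 1.3434], 'force': [0.2281, -0.3599, -1.0643], 'grip_width': 0.0215, 'grip_force': 29.9999}
[[319.26560728 206.10514613]
 [319.51381411 215.4070682 ]
 [319.42564492 238.73574545]] [[392.2541107  133.17781329]
 [393.54658578 124.64866811]]
```

View pics/v3.png

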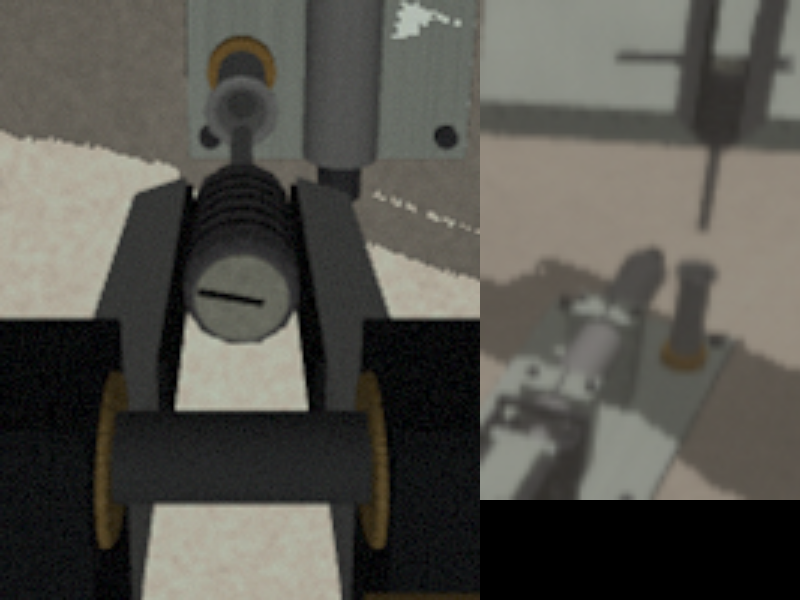

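In the wrist crop the funnel is centred at (241,107), which is full-image (320.4,205.7), with the stem tip directly in front of it. In both views the tip and mouth are offset equally from prediction, so they are aligned within about 1 mm.

>>> jog_arm(
  motion=[
    [0,0,0.012,0,0,0,-1],
    [0,0,0.012,0,0,0,-1],
    [0,0,0.01,0,0,0,-1],
    [0,0,0,0,0,0,-1],
  ],
)

```text
time_s: 6.7
ee_pos: [0.4842, -0.2762, 0.1175]
eef_rot: [-3.139, -0.001, 1.342]
force: [-0.2, -1.0, -0.4]
grip_width: 0.0213
grip_force: 30.0
```

>>> jog_arm(
  motion=[
    [0,0,0.004,0,0,0,-1],
    [0,0,0.004,0,0,0,-1],
    [0,0,0.004,0,0,0,-1],
    [0,0,0,0,0,0,-1],
  ],
)

```text
time_s: 7.1
ee_pos: [0.4846, -0.2764, 0.1069]
eef_rot: [-3.141, -0.0, 1.342]
force: [-0.5, 0.7, -0.5]
grip_width: 0.0214
grip_force: 30.0
```

>>> jog_arm(
  motion=[
    [0,0,0.005,0,0,0,-1],
    [0,0,0.006,0,0,0,-1],
    [0,0,0.006,0,0,0,-1],
    [0,0,0.006,0,0,0,-1],
    [0,0,0,0,0,0,-1],
  ],
)

```text
time_s: 7.6
ee_pos: [0.4843, -0.2762, 0.0834]
eef_rot: [-3.14, -0.001, 1.342]
force: [0.3, 0.2, 0.1]
grip_width: 0.0213
grip_force: 30.0
```

>>> jog_arm(
  motion=[
    [0,0,0.002,0,0,0,-1],
    [0,0,0.002,0,0,0,-1],
    [0,0,0.002,0,0,0,-1],
    [0,0,0,0,0,0,-1],
  ],
)

```text
time_s: 8.0
ee_pos: [0.4847, -0.2765, 0.0783]
eef_rot: [-3.141, -0.0, 1.342]
force: [-0.3, -0.1, -0.7]
grip_width: 0.0214
grip_force: 30.0
```

>>> jog_arm(
  motion=[
    [0,0,0.001,0,0,0,-1],
    [0,0,0.001,0,0,0,-1],
    [0,0,0.001,0,0,0,-1],
    [0,0,0,0,0,0,-1],
  ],
)

```text
time_s: 8.4
ee_pos: [0.4848, -0.2766, 0.0763]
eef_rot: [3.141, 0.0, 1.342]
force: [-4.2, 0.8, 9.4]
grip_width: 0.0214
grip_force: 30.0
```

>>> jog_arm(
  motion=[
    [0,0,0.001,0,0,0,-1],
    [0,0,0,0,0,0,-1],
  ],
)

```text
time_s: 8.6
ee_pos: [0.4849, -0.2767, 0.0762]
eef_rot: [3.141, 0.0, 1.343]
force: [-8.5, 5.2, 19.2]
grip_width: 0.0213
grip_force: 30.0
```

The grip met the rim exactly at the expected height (TCP 0.0763). Next I ease the push off slightly, open and rise.

>>> jog_arm(
  motion=[
    [0,0,-0.0015,0,0,0,-1],
    [0,0,0,0,0,0,-1],
  ],
)

```text
time_s: 8.8
ee_pos: [0.4849, -0.2766, 0.0764]
eef_rot: [3.141, 0.0, 1.342]
force: [-1.2, -0.1, 6.9]
grip_width: 0.0213
grip_force: 30.0
```

>>> jog_arm(
  motion=[
    [0,0,0,0,0,0,0.1],
    [0,0,0,0,0,0,0.1],
    [0,0,0,0,0,0,0.1],
    [0,0,0,0,0,0,0.1],
    [0,0,0,0,0,0,0.1],
  ],
)

```text
time_s: 9.3
ee_pos: [0.4847, -0.2765, 0.0759]
eef_rot: [-3.141, -0.0, 1.342]
force: [0.5, 0.1, -0.2]
grip_width: 0.0513
grip_force: 0.0
```

>>> jog_arm(
  motion=[
    [0,0,-0.02,0,0,0,0.1],
    [0,0,-0.03,0,0,0,0.1],
    [0,0,-0.04,0,0,0,0.1],
    [0,0,-0.03,0,0,0,0.1],
    [0,0,0,0,0,0,0.1],
  ],
)

```text
time_s: 9.8
ee_pos: [0.486, -0.2773, 0.2003]
eef_rot: [3.135, 0.002, 1.342]
force: [-0.6, -0.7, -0.3]
grip_width: 0.0519
grip_force: 0.0
```

Run:
```python
from h import *
st()
yaw=np.deg2rad(-13.1); Rz=np.array([[np.cos(yaw),-np.sin(yaw)],[np.sin(yaw),np.cos(yaw)]]); O=np.array([.5473,-.1586])
# head: find from top image, head band between flange & cap, height 67mm; crop centre approx (220,187)
for c in ((220,187),(150,180),(290,192)):
    P=onplane('top0',(330+c[0]/5,180+c[1]/5),.067); print(P, Rz.T@(P[:2]-O))
```

```text
{'time_s': 9.8, 'qpos': [-0.584, 0.3212, 1.5055, 0.0, 1.3081, -0.3556], 'ee_pos': [0.486, -0.2773, 0.2003], 'eef_rot': [3.1351, 0.0024, 1.3424], 'force': [-0.59, -0.698, -0.3301], 'grip_width': 0.0519, 'grip_force': 0.0}
[ 0.56702469 -0.07035476  0.067     ] [-0.00078953  0.09041937]
[ 0.57143783 -0.03588338  0.067     ] [-0.00430421  0.12499391]
[ 0.56360284 -0.10483772  0.067     ] [0.00369329 0.05605823]
```

Run:
```python
from h import *
plan((.567,-.070,.19),1.3422,5)
```

```text
rows 5 world d [ 0.081   0.2073 -0.0103] rz 0.0002
[0.0441, 0.0064, 0.0021, 0.0, 0.0, 0.0]
[0.0441, 0.0064, 0.0021, 0.0, 0.0, 0.0]
[0.0441, 0.0064, 0.0021, 0.0, 0.0, 0.0]
[0.0441, 0.0064, 0.0021, 0.0, 0.0, 0.0]
[0.0441, 0.0064, 0.0021, 0.0, 0.0, 0.0]
```

>>> jog_arm(
  motion=[
    [0.03,0.005,0,0,0,0,0.6],
    [0.044,0.0065,0.002,0,0,0,0.6],
    [0.044,0.0065,0.002,0,0,0,0.6],
    [0.044,0.0065,0.002,0,0,0,0.6],
    [0.044,0.006,0.002,0,0,0,0.6],
  ],
)

```text
time_s: 10.3
ee_pos: [0.5612, -0.081, 0.187]
eef_rot: [-3.141, 0.0, 1.342]
force: [0.9, -1.3, 0.7]
grip_width: 0.0749
grip_force: 0.0
```

>>> jog_arm(
  motion=[
    [0.015,0.002,0.002,0,0,0,0.6],
    [0,0,0,0,0,0,0.6],
    [0,0,0,0,0,0,0.6],
    [0,0,0,0,0,0,0.6],
  ],
)

```text
time_s: 10.7
ee_pos: [0.5661, -0.07, 0.1858]
eef_rot: [-3.141, 0.0, 1.341]
force: [-0.2, 1.1, 0.4]
grip_width: 0.0751
grip_force: 0.0
```

Run:
```python
from h import *
st(); snap('wrist','w4'); im=cv2.imread('pics/w4.png'); snap('side','s4')
print(proj('w4',[(.567,-.070,.067)]))
a=cv2.resize(im[120:320,230:410],None,fx=3,fy=3); b=cv2.resize(cv2.imread('pics/s4.png')[100:220,310:410],None,fx=2.6,fy=4.16)
c=np.zeros((600,800,3),np.uint8); c[:600,:540]=a; c[:499,540:800]=b; cv2.imwrite('pics/v4.png',c)
```

```text
{'time_s': 10.7, 'qpos': [-0.1872, 0.3613, 1.4861, -0.0002, 1.2944, 0.0428], 'ee_pos': [0.5661, -0.07, 0.1858], 'eef_rot': [-3.1414, 0.0002, 1.3409], 'force': [-0.1713, 1.1147, 0.4066], 'grip_width': 0.0751, 'grip_force': 0.0}
[[320.27644875 197.17394111]]
```

View pics/v4.png

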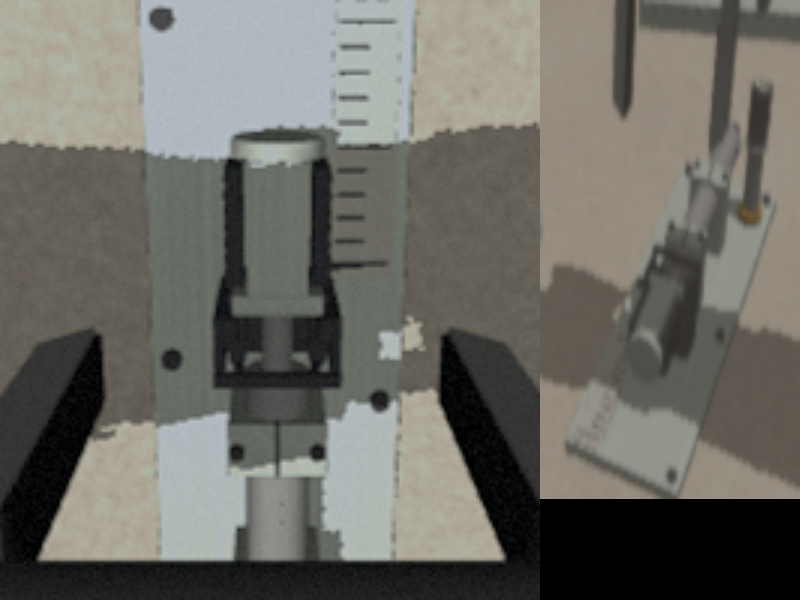

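The wrist crop shows the head's top at about (277,229), which is full-image (322.3,196.3), between cap (y 160) and flange (y 297). The marks run from 0 at y 265 to 100 at y 20, with the 80 mark at about (353,72). The side view shows the thermometer seated upright in the well.

Run:
```python
from h import *
f=lambda x,y:(230+x/3,120+y/3)
for c in ((277,160),(277,229),(277,297)): print(onplane('w4',f(*c),.067).round(4))
A=[onplane('w4',f(338,y),.012)[:2] for y in (265,147,72,20)]
for a in A: print(a.round(4),np.linalg.norm(a-A[0]).round(4), np.rad2deg(np.arctan2(*(a-A[0])[::-1])))
# plate left edge
L=[onplane('w4',f(*p),.01)[:2] for p in ((141,30),(157,540))]; d=L[0]-L[1]; print(np.rad2deg(np.arctan2(d[1],d[0])))
L=[onplane('w4',f(*p),.01)[:2] for p in ((414,30),(394,540))]; d=L[0]-L[1]; print(np.rad2deg(np.arctan2(d[1],d[0])))
st()
```

```text
[ 0.575  -0.0454  0.067 ]
[ 0.5694 -0.0696  0.067 ]
[ 0.5636 -0.0945  0.067 ]
[ 0.5883 -0.1047] 0.0 0.0
[ 0.5989 -0.0552] 0.0507 77.98235610831723
[ 0.6052 -0.0255] 0.081 77.9823561083172
[ 0.6094 -0.0057] 0.1012 77.9823561083172
76.35534033009418
77.00933819629012
{'time_s': 10.8, 'qpos': [-0.1869, 0.3612, 1.4859, -0.0001, 1.2944, 0.0432], 'ee_pos': [0.5662, -0.0699, 0.186], 'eef_rot': [3.1414, 0.0001, 1.3407], 'force': [0.1225, 0.8934, -0.5199], 'grip_width': 0.075, 'grip_force': 0.0}
```

Run:
```python
from h import *
plan((.569,-.069,.032),1.3407,4)
```

```text
rows 4 world d [ 0.0028  0.0009 -0.154 ] rz 0.0
[0.0004, 0.0006, 0.0385, 0.0, 0.0, 0.0]
[0.0004, 0.0006, 0.0385, 0.0, 0.0, 0.0]
[0.0004, 0.0006, 0.0385, 0.0, 0.0, 0.0]
[0.0004, 0.0006, 0.0385, 0.0, 0.0, 0.0]
```

>>> jog_arm(
  motion=[
    [0.0015,0.0025,0.03,0,0,0,0.6],
    [0,0,0.038,0,0,0,0.6],
    [0,0,0.038,0,0,0,0.6],
    [0,0,0.03,0,0,0,0.6],
    [0,0,0,0,0,0,0.6],
  ],
)

```text
time_s: 11.3
ee_pos: [0.567, -0.0681, 0.0464]
eef_rot: [-3.135, 0.0, 1.341]
force: [0.3, 0.4, -0.6]
grip_width: 0.0756
grip_force: 0.0
```

>>> jog_arm(
  motion=[
    [0,0,0.01,0,0,0,0.6],
    [0,0,0.008,0,0,0,0.6],
    [0,0,0,0,0,0,0.6],
    [0,0,0,0,0,0,0.6],
  ],
)

```text
time_s: 11.7
ee_pos: [0.5696, -0.0678, 0.0327]
eef_rot: [3.141, -0.0, 1.342]
force: [0.5, 0.3, 0.5]
grip_width: 0.0753
grip_force: 0.0
```

Run:
```python
from h import *
st(); snap('wrist','w5'); im=cv2.imread('pics/w5.png'); plan((.569,-.069,.032),1.3407,1)
cv2.imwrite('pics/v5.png',cv2.resize(im[120:320,200:440],None,fx=3,fy=3))
```

```text
{'time_s': 11.7, 'qpos': [-0.1823, 0.5474, 1.6053, 0.0, 0.9879, 0.0461], 'ee_pos': [0.5696, -0.0678, 0.0327], 'eef_rot': [3.1406, -0.0001, 1.3423], 'force': [0.478, 0.255, 0.4712], 'grip_width': 0.0753, 'grip_force': 0.0}
rows 1 world d [-0.0006 -0.0012 -0.0008] rz 0.0017
[-0.0013, -0.0004, 0.0008, 0.0, 0.0, 0.0017]
```

View pics/v5.png

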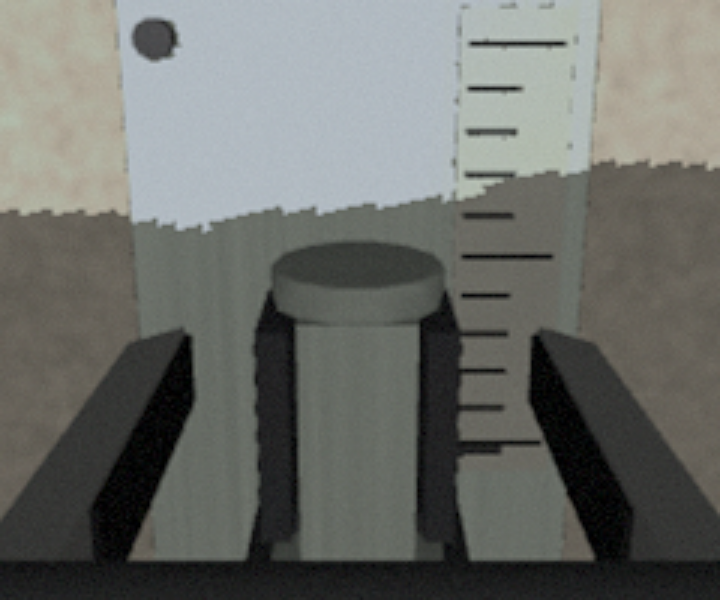

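The head is centred between the fingers (inner tips at x 192 and 530, head at 358). The pointer shows at (480,450), beside the 0 mark at y 443.

>>> jog_arm(
  motion=[
    [-0.001,-0.0005,0.0005,0,0,0,-1],
    [0,0,0,0,0,0,-1],
    [0,0,0,0,0,0,-1],
    [0,0,0,0,0,0,-1],
    [0,0,0,0,0,0,-1],
  ],
  squeeze=28,
)

```text
time_s: 12.25
ee_pos: [0.5685, -0.0685, 0.0315]
eef_rot: [3.142, 0.0, 1.342]
force: [-0.6, 0.2, -0.7]
grip_width: 0.0389
grip_force: 0.0
```

>>> jog_arm(
  motion=[
    [0,0,0,0,0,0,-1],
    [0,0,0,0,0,0,-1],
    [0,0,0,0,0,0,-1],
    [0,0,0,0,0,0,-1],
    [0,0,0,0,0,0,-1],
  ],
)

```text
time_s: 12.75
ee_pos: [0.5686, -0.0684, 0.0315]
eef_rot: [3.141, -0.0, 1.342]
force: [0.8, 2.7, 2.1]
grip_width: 0.0228
grip_force: 28.0
```

Run:
```python
from h import *
st()
```

```text
{'time_s': 12.75, 'qpos': [-0.1838, 0.5478, 1.6078, 0.0002, 0.9857, 0.0444], 'ee_pos': [0.5686, -0.0684, 0.0315], 'eef_rot': [3.1413, -0.0002, 1.3425], 'force': [0.7604, 2.7259, 2.1494], 'grip_width': 0.0228, 'grip_force': 28.0131}
```

>>> jog_arm(
  motion=[
    [0.001,0,0,0,0,0,-1],
    [0.002,0,0,0,0,0,-1],
    [0.003,0,0,0,0,0,-1],
    [0.004,0,0,0,0,0,-1],
    [0,0,0,0,0,0,-1],
  ],
)

```text
time_s: 13.25
ee_pos: [0.571, -0.0584, 0.0315]
eef_rot: [3.141, 0.0, 1.343]
force: [0.9, -2.9, 0.4]
grip_width: 0.0231
grip_force: 28.0
```

Run:
```python
from h import *
st(); im=snap('wrist','w6'); im=cv2.imread('pics/w6.png')
cv2.imwrite('pics/v6.png',cv2.resize(im[120:320,200:440],None,fx=3,fy=3))
```

```text
{'time_s': 13.25, 'qpos': [-0.1657, 0.5501, 1.6042, -0.0, 0.987, 0.0623], 'ee_pos': [0.571, -0.0584, 0.0315], 'eef_rot': [3.1413, 0.0, 1.3428], 'force': [0.8558, -2.8696, 0.3523], 'grip_width': 0.0231, 'grip_force': 27.9834}
```

View pics/v6.png

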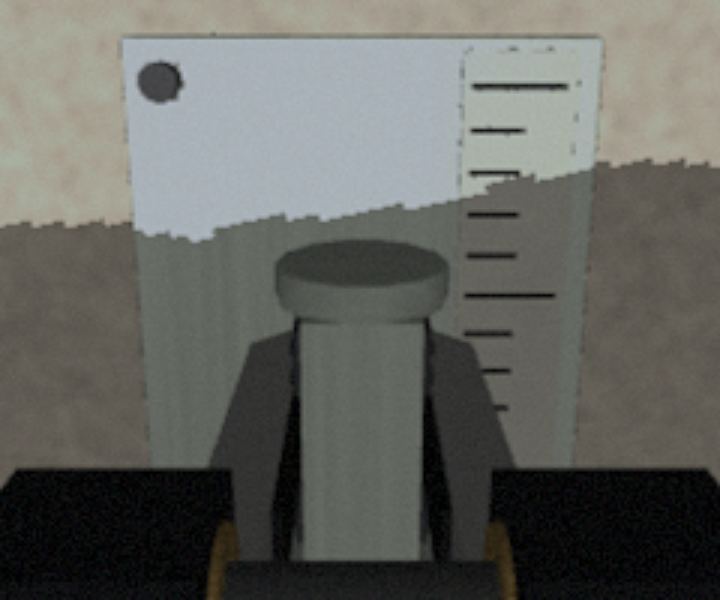

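The arm is free: the head moved with the gripper by one scale division (10 mm), with about 3 N of spring pull. Next I draw the rest.

>>> jog_arm(
  motion=[
    [0.005,0,0,0,0,0,-1],
    [0.008,0,0,0,0,0,-1],
    [0.008,0,0,0,0,0,-1],
    [0.008,0,0,0,0,0,-1],
    [0.008,0,0,0,0,0,-1],
  ],
)

```text
time_s: 13.8
ee_pos: [0.5793, -0.0223, 0.0315]
eef_rot: [3.141, 0.0, 1.343]
force: [2.3, -5.5, 2.0]
grip_width: 0.023
grip_force: 28.0
```

>>> jog_arm(
  motion=[
    [0.008,0,0,0,0,0,-1],
    [0.008,0,0,0,0,0,-1],
    [0.007,0,0,0,0,0,-1],
    [0.006,0,0,0,0,0,-1],
    [0.003,0,0,0,0,0,-1],
  ],
)

```text
time_s: 14.3
ee_pos: [0.5867, 0.0089, 0.0315]
eef_rot: [3.141, 0.0, 1.343]
force: [1.5, -6.5, 1.0]
grip_width: 0.0228
grip_force: 28.0
```

>>> jog_arm(
  motion=[
    [0,0,0,0,0,0,-1],
    [0,0,0,0,0,0,-1],
    [0,0,0,0,0,0,-1],
  ],
)

```text
time_s: 14.6
ee_pos: [0.5866, 0.0086, 0.0315]
eef_rot: [3.141, 0.0, 1.343]
force: [0.9, -5.6, 1.0]
grip_width: 0.0234
grip_force: 28.0
```

Run:
```python
from h import *
st(); p=np.array(ctrl.get_obs()['ee_pos']); print('travel',np.linalg.norm((p-[.5686,-.0684,.0315])[:2]))
snap('wrist','w7'); im=cv2.imread('pics/w7.png')
snap('side','s7'); s=cv2.imread('pics/s7.png')
def rows(f):
    g=cv2.imread(f'pics/{f}.png',0).astype(int)
    for x in (357,362,366):
        c=g[120:280,x]; bg=cv2.medianBlur(c.astype(np.uint8).reshape(-1,1),9).ravel().astype(int); d=bg-c
        print(f,x,[(int(i+120),int(d[i])) for i in range(1,159) if d[i]>12 and d[i]>=d[i-1] and d[i]>d[i+1]])
for f in('w5','w6','w7'): rows(f)
a=cv2.resize(im[140:300,240:400],None,fx=3,fy=3); b=cv2.resize(s[150:230,310:370],None,fx=5,fy=6)
c=np.zeros((480,780,3),np.uint8); c[:,:480]=a; c[:,480:]=b; cv2.imwrite('pics/v7.png',c)
```

```text
{'time_s': 14.6, 'qpos': [-0.0476, 0.5738, 1.5653, -0.0004, 1.0021, 0.1807], 'ee_pos': [0.5866, 0.0086, 0.0315], 'eef_rot': [3.1412, 0.0002, 1.3426], 'force': [0.9222, -5.6395, 0.9725], 'grip_width': 0.0234, 'grip_force': 27.972}
travel 0.07909062031487794
w5 357 [(134, 156), (149, 159), (164, 117), (178, 138), (191, 62), (205, 87), (218, 98), (231, 73), (243, 87), (255, 62), (267, 56), (270, 51)]
w5 362 [(134, 155), (149, 160), (163, 109), (178, 111), (191, 62), (205, 100), (218, 94), (231, 76), (243, 88), (255, 65), (267, 51), (270, 42)]
w5 366 [(122, 15), (134, 156), (149, 154), (163, 104), (178, 85), (191, 66), (205, 85), (218, 94), (231, 77), (243, 84), (255, 70), (267, 58), (270, 36)]
w6 357 [(132, 38), (136, 25), (148, 70), (163, 124), (177, 147), (191, 86), (205, 69), (218, 93), (231, 63)]
w6 362 [(132, 45), (148, 146), (163, 152), (177, 145), (182, 26), (191, 86), (205, 76), (218, 89), (231, 65), (243, 78)]
w6 366 [(132, 42), (148, 135), (163, 148), (177, 124), (191, 79), (205, 71), (218, 88), (231, 66), (243, 78), (255, 45)]
w7 357 [(224, 30), (226, 29)]
w7 362 [(226, 27), (232, 15), (242, 67)]
w7 366 [(224, 26), (226, 27), (232, 17), (242, 73), (254, 80)]
```

View pics/v7.png

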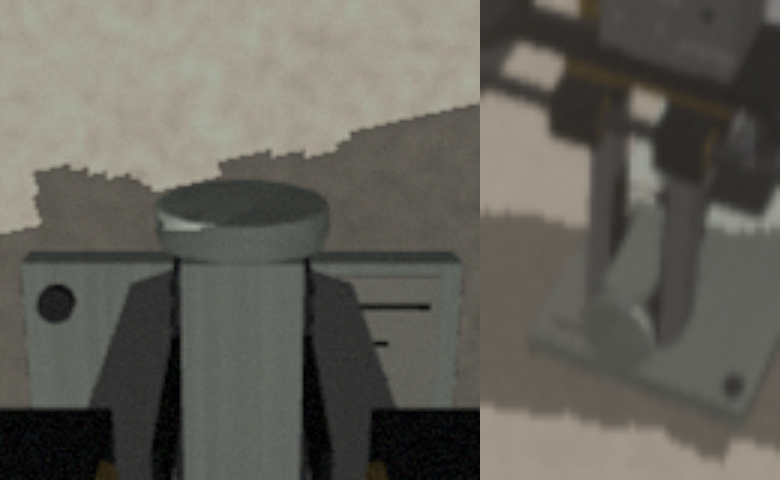

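The view shows the 100 mark at full-image row 242 and the 90 mark at row 254, with the cap where it was in the frame. That is close to 80 mm; TCP travel reads 79.1 mm. I'll check slip from the cap's edges at sub-pixel level before the final trim.

Run:
```python
from h import *
def pk(g,x0,x1,lo,hi):
    c=g[lo:hi,x0:x1].mean(1); bg=np.interp(np.arange(hi-lo),[0,hi-lo-1],[c[0],c[-1]]); w=np.clip(bg-c,0,None); w[w<.3*w.max()]=0; return lo+(w*np.arange(hi-lo)).sum()/w.sum()
def edge(g,x0,x1,lo,hi):
    c=np.abs(np.diff(cv2.GaussianBlur(g[:,x0:x1].mean(1).reshape(-1,1),(1,5),0).ravel()))[lo:hi]; i=c.argmax(); a,b,d=c[i-1:i+2]; return lo+i+.5+.5*(a-d)/(a-2*b+d)
u=np.array([np.cos(np.deg2rad(76.8)),np.sin(np.deg2rad(76.8))])
S={}
for f,rs in {'w5':((368,371,268,266),(365,368,243,20),(366,368,255,10)),'w6':((366,368,243,20),(366,368,231,30)),'w7':((368,376,242,100),(368,369,254,90))}.items():
    g=cv2.imread(f'pics/{f}.png',0).astype(float)
    for x0,x1,r,n in rs:
        if n==266: continue
        v=pk(g,x0,x1,r-4,r+5); P=onplane(f,((x0+x1-1)/2,v),.012); S[f,n]=P[:2]@u*1000; print(f,n,round(v,2),round(S[f,n],2))
    e=edge(g,314,326,218,236); P=onplane(f,(320,e),.067); print(f,'cap lower edge',round(e,2),'along y mm',round(P[:2]@u*1000,2))
```

```text
w5 20 243.31 53.79
w5 10 255.46 43.81
w5 cap lower edge 228.61 along y mm 86.3
w6 20 243.3 63.83
w6 30 230.86 73.74
w6 cap lower edge 227.72 along y mm 96.73
w7 100 241.86 133.8
w7 90 254.32 123.64
w7 cap lower edge 228.48 along y mm 165.13
```

>>> jog_arm(
  motion=[
    [0.001,0,0,0,0,0,-1],
    [0,0,0,0,0,0,-1],
    [0,0,0,0,0,0,-1],
    [0,0,0,0,0,0,-1],
  ],
)

```text
time_s: 15.1
ee_pos: [0.5868, 0.0096, 0.0315]
eef_rot: [3.141, 0.0, 1.343]
force: [1.3, -4.8, 1.4]
grip_width: 0.0226
grip_force: 28.0
```

Run:
```python
from h import *
st(); p=np.array(ctrl.get_obs()['ee_pos']); print('travel',np.linalg.norm((p-[.5686,-.0684,.0315])[:2]))
snap('wrist','w8'); u=np.array([np.cos(np.deg2rad(76.8)),np.sin(np.deg2rad(76.8))])
for f in('w5','w7','w8'):
    g=cv2.imread(f'pics/{f}.png',0).astype(float)
    c=np.abs(np.diff(cv2.GaussianBlur(g[:,312:328].mean(1).reshape(-1,1),(1,5),0).ravel()))
    out=[]
    for lo,hi in((196,206),(218,236)):
        w=c[lo:hi]; i=w.argmax(); a,b,d=w[i-1:i+2]; e=lo+i+.5+.5*(a-d)/(a-2*b+d); out.append(round(onplane(f,(320,e),.067)[:2]@u*1000,2))
    print(f,out)
# seated check in side view: thermometer dark grip before/after
P=[.4850,-.2760]; print(proj('side0',[*P,.092]))
snap('top','t8'); t=cv2.imread('pics/t8.png'); cv2.imwrite('pics/v8.png',cv2.resize(t[180:290,330:500],None,fx=4.5,fy=4.5))
```

```text
{'time_s': 15.1, 'qpos': [-0.046, 0.5743, 1.5646, -0.0003, 1.0024, 0.1824], 'ee_pos': [0.5868, 0.0096, 0.0315], 'eef_rot': [3.1413, 0.0002, 1.3426], 'force': [1.328, -4.832, 1.4409], 'grip_width': 0.0226, 'grip_force': 27.9718}
travel 0.08005548246286705
w5 [np.float64(102.19), np.float64(86.3)]
w7 [np.float64(181.21), np.float64(165.14)]
w8 [np.float64(182.05), np.float64(166.03)]
[[393.42978615 126.12624562]]
```

View pics/v8.png

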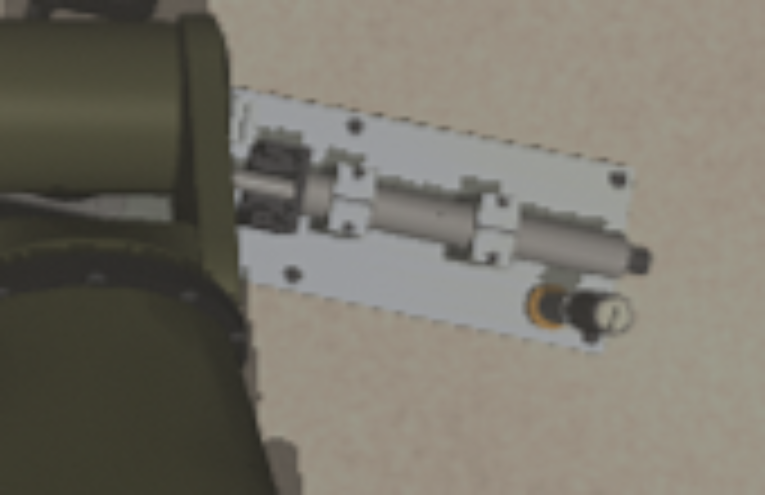

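The top view shows the thermometer seated upright in the well (white face at (613,314)). Travel is 79.7–80.1 mm by the cap and the TCP, and the buttons are held in at 28 N.

```bash
python3 -c "
from station import ctrl
print(ctrl.hand_in())"
```

```text
the job is handed in; nothing more can be done
None
```

I handed the job in with the thermometer home in the well and the gauge arm held at about 80 mm (79.7–80.1 mm measured), buttons pinched at 28 N. The pointer itself was hidden behind a finger, so that reading comes from how far the arm's end cap and the gripper moved.

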